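# Set fence and foam block on the hot-wire cutter

## Task

Set up the switched-off hot-wire foam cutter for the next cut, only by pushing with the fingers: nothing is to be gripped or lifted. First slide the aluminium fence towards the wire until its face just meets the edge of the yellow tape strip on the cutter's table, with the whole strip still showing beside it; then push the blue foam block flat against that face and forwards along it, until its front end stands about 15 mm short of the wire. Do not touch the wire, and leave the offcut, tape roll, knife and glue bottle where they are.

Things in the scene. Friction and masses are not known exactly. Their poses are not given: they have to be found in the camera images.
- cutter: Bench hot-wire foam cutter, fixed. Grey table plate 400 mm (its x) by 520 mm (its y), top face 100 mm above the bench. Origin on the bench below the plate's middle; x points forwards (feed direction, away from the robot), y to the left, z up. The fence's guide rail runs along the front edge (x = -200 to -212 mm), below the table top.
- gantry_end (a point): Underside of the overhead arm's free end, above the wire, 260 mm above the bench. The beige 20 mm square arm runs from here to the right (cutter's -y, top 280 mm above the bench) to a 20 mm square column at the plate's right edge (252 mm to the right of here). A brass wire holder hangs 14 mm down from this point. Nothing is overhead left of it or nearer the robot.
- wire: The taut, fragile upright cutting wire (1.2 mm radius, cold), from the table up to the arm's end. Origin where it meets the table top, at x = +100 mm, y = -20 mm of the cutter; axes parallel to the cutter's. Nothing may touch it.
- fence (a joint): Travel of the fence along the cutter's y, in m: 0 is far left (its face 220 mm from the wire), growing as the fence slides right, towards the wire (end stop at 0.20). It slides stiffly (about 2.5 N, more when pushed fast) and stays where it is left.
- fence_face (a point): Point on the fence's working face (flat right side, towards the wire), at table-top height and the cutter's x = 0; axes parallel to the cutter's. The fence is an aluminium bar parallel to the cutter's x, 385 mm long (the whole depth of the table), 20 mm thick (from this face to its left, +y) and 40 mm high above the table.
- runner (a point): Top of the fence's black runner, which rides on the front rail and carries the fence: 33 mm above the table, in line with the fence's face, 204 mm nearer the robot than the table's middle. The runner reaches from 17 mm right to 73 mm left of the face and is 27 mm deep (cutter's x = -192 to -219 mm).
- mark: Yellow tape strip stuck flat on the rear part of the cutter's table, 75 mm long (cutter's x) by 20 mm wide (y). Origin in the middle of its left long edge (the edge nearer the fence, where the fence's face belongs), at table-top height; axes parallel to the cutter's, the tape extends from y = 0 to y = -20 mm.
- block: Loose light blue foam block, 130 mm long (its x) by 95 mm wide (its y) by 40 mm high, 35 to 70 g, lying on the cutter's table between the fence and the right edge, nearer the robot than the wire, turned up to 20 degrees from the cutter's x either way. Origin in the centre of its underside; x points roughly forwards (the front end is the one towards +x), z up.
- offcut: Bystander: small loose blue foam offcut, 45 x 35 x 30 mm, on the cutter's table behind the wire. Origin in the centre of its underside.
- tape_roll: Bystander: cream roll of masking tape lying flat on the bench left of the cutter, 100 mm across, 25 mm high. Origin in the centre of its underside.
- knife: Bystander: orange snap-off knife lying on the bench right of the cutter, about 185 mm long, 22 mm wide, 19 mm high. Origin under the middle of its handle.
- glue: Bystander: white glue bottle standing on the bench right of the cutter, 52 mm across, 140 mm tall. Origin in the centre of its underside.
Mind the look-alikes: they are no part of the job. Of the things like the block, leave any that is brown or turquoise; of the rest the larger one is meant.

How it is judged:
By the outcome, as a careful person would: the job done as asked, in the order asked, and still so for the second after the job is handed in, with the robot touching nothing.
It also fails if it takes over 72 s, if anything falls off the work surface, if the arm or the gripper's body presses on something with over 40 N, if the wrist force passes 120 N, or if a joint passes its speed limit or range.

## Robot

A 6-joint arm with a two-finger parallel gripper is mounted at the origin on the work surface. World frame = base frame: x ahead of the robot, y to its left, z up, the work surface at z = 0. Lengths are in m, angles in rad, forces in N, time in s.
With the tool pointing down it reaches from about 0.35 to 0.975 m from the base axis. Payload 4.9 kg.
Tool frame: the origin (TCP) lies at the very end of the fingers, on their centre line; the grasp point (between the pads) lies 19 mm behind it; z points along the fingers, y is the line along which they close (so a half turn about z gives the same grasp; the last joint's range is limited). The gripper opens to 85 mm and grips with 20 to 120 N. Pads are 22 mm wide; open, the fingers measure 114 mm over their backs; the gripper's body (76 mm by 85 mm) begins 54 mm behind the grasp point. The pads swing forward as they close: fully open they stand 13 mm farther back than shut.
Start: joints at [1.01, 0.053, 1.613, -0, 1.476, -0.119], TCP at [0.267, 0.565, 0.231] pointing down, gripper open.
Joint ranges: [-3.01, 3.01], [-1.01, 2.22], [0.06, 2.58], [-1.02, 4.17], [0.09, 2.62], [-3.14, 3.14]. Speed limits (rad/s): [2.57, 2.57, 3.14, 3.14, 3.14, 3.14].

## Interface

Orientations are given as a rotation vector (axis times angle).
In Python, from station import ctrl gives the robot as it stands. The module is installed in compiled form; this text tells all that it offers.
- The arm moves only by the tool jog_arm, never from a script. Its argument "steps" is a list of rows, each an object with "delta_rot": the turn, a rotation vector about the tool's x, y, z in degrees, a list of three; "linear": the shift along the tool's x, y, z in m, a list of three; "grip": the finger opening in m, from 0 to 0.0854. In form: [{"delta_rot": [rx, ry, rz], "linear": [x, y, z], "grip": grip}, ...]. A call has 1 to 10 rows; each row shifts and turns the commanded pose from where the row before left it, along the tool's axes as they then stand; what a row does not reach is not made up. A row lasts 1/10 s, in which the tool goes at most 50 mm and 8.59 degrees, less where a joint would pass 70% of its speed; a pose out of reach is approached as far as the arm can. A call with a gripper value outside its range is refused whole. The fingers move at their own pace and stop on an object; "newtons" is the grip in N (left out, the last holds). Time passes only in rows, so rows that do not move let the fingers close. It gives the time, the measured TCP pose, the force, the opening and the grip force at its end, in the units of the state.
- ctrl.get_obs(): the state, without advancing time (a new reading comes with each control period).
- ctrl.get_image(name): name is "side" or "top" or "wrist"; returns (picture, depth): 420x560x3 uint8, red, green, blue; 420x560 float32, m along the optical axis (not along the pixel's ray), 0 where there is no reading.
- ctrl.camera_info(name): a dict with "camera_matrix" (3x3 intrinsics, pixels), "distortion" ([k1, k2, p1, p2, k3] as OpenCV has them; the pictures are not rectified), "R" (3x3) and "t" (3): a world point X has camera coordinates R X + t; the wrist camera has in their place "T_tool_cam" (4x4, takes a point from camera to tool coordinates, whose origin is the TCP and whose axes are the flange's). Camera axes: x right, y down, z forward; pixel columns grow to the right and rows downward; lengths in m; the calibration is good to about 2 mm. A picture is of the moment at which its call begins: read the wrist's pose just before it. camera_info takes no time and is no camera call.
- ctrl.finish_job(): hands the job in; it is judged then, once.
The state is a dict: "t": time; "q": joint angles; "dq": joint speeds; "effort": joint torques, N m; "tool_pos": TCP position; "tool_rot": TCP orientation; "contact_force": force on the tool from outside, world axes, zero at the start; "wrist_torque": the same for the moment, N m; "opening": finger opening in m; "grip_force": force on a finger pad.
Only numpy, scipy, OpenCV 4.12 (cv2) and the standard library are available. Lean on these libraries where they do the work, as an engineer would, in place of code of your own. Each camera call takes 0.05 s, during which the arm holds its last target. There are 200 camera calls.

## Working session

There is one attempt and no reset: what is moved stays moved. The work goes in short steps, Python scripts to look and compute and a tool call to move; the robot and the scene stay as the last step left them, time stands still between calls to the robot, and variables do not carry over. Pictures are saved under pics/ and viewed, at most 10 in all, crops included, and the job is handed in when it is done.

Besides the shell and the picture viewer there is one more tool, called after ">>>" as name([rows], argument=value, ...), one row to a line, values as JSON. jog_arm: Moves the arm, as the interface text tells. Its arguments: {"type":"object","properties":{"steps":{"type":"array"},"newtons":{"type":"number"}},"required":["steps"]}

```bash
mkdir -p pics; cat > h.py <<'E'
import numpy as np, cv2
from scipy.spatial.transform import Rotation as R
from station import ctrl
def cam(n):
    i=ctrl.camera_info(n); K=np.array(i["camera_matrix"]); d=np.array(i["distortion"])
    if n=="wrist":
        o=ctrl.get_obs(); T=np.eye(4); T[:3,:3]=R.from_rotvec(o["tool_rot"]).as_matrix(); T[:3,3]=o["tool_pos"]
        T=T@np.array(i["T_tool_cam"]); Rw=T[:3,:3].T; t=-Rw@T[:3,3]
    else: Rw=np.array(i["R"]); t=np.array(i["t"])
    return K,d,Rw,t
def ray(c,px,z):
    K,d,Rw,t=c; u=cv2.undistortPoints(np.array(px,float).reshape(-1,1,2),K,d).reshape(-1,2)
    D=np.c_[u,np.ones(len(u))]@Rw; C=-Rw.T@t
    return C+D*((z-C[2])/D[:,2])[:,None]
def cloud(c,dep):
    K,d,Rw,t=c; h,w=dep.shape; v,u=np.mgrid[:h,:w]
    n=cv2.undistortPoints(np.stack([u,v],-1).reshape(-1,1,2).astype(float),K,d).reshape(h,w,2)
    P=np.concatenate([n,np.ones((h,w,1))],-1)*dep[...,None]
    return (P-t)@Rw
def shot(n,f):
    c=cam(n); im,dep=ctrl.get_image(n); cv2.imwrite("pics/%s.png"%f,im[...,::-1]); np.savez("pics/%s.npz"%f,im=im,dep=dep,K=c[0],d=c[1],R=c[2],t=c[3]); return c,im,dep
def load(f):
    z=np.load("pics/%s.npz"%f); return (z["K"],z["d"],z["R"],z["t"]),z["im"],z["dep"]
E
python3 - <<'E'
from h import *
for n in("top","side"):
    c,im,dep=shot(n,n+"0"); print(n,(-c[2].T@c[3]).round(3))
o=ctrl.get_obs();print(o["t"],o["tool_rot"],o["contact_force"])
E
```

```text
top [ 0.451 -0.005  1.656]
side [1.575 0.623 1.048]
0.1 [-6.88256791e-01 -3.06465067e+00  2.74765339e-03] [0.08734106 0.31888666 0.73058171]
```

View pics/top0.png

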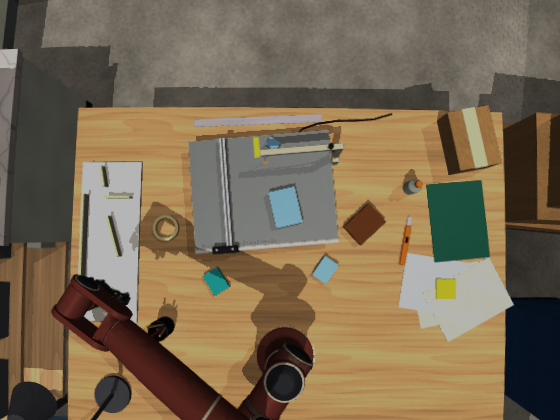

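View pics/side0.png

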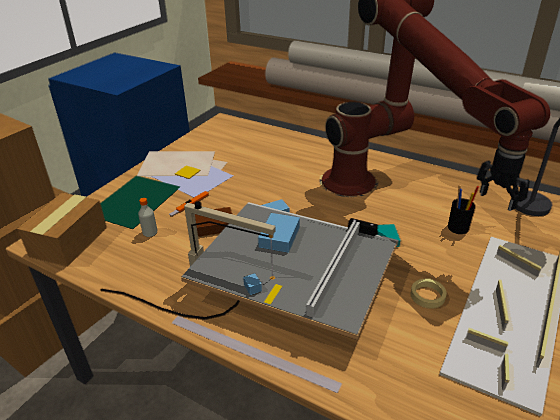

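The top view shows the plate at about (190–338, 133–250), with the fence at column 226 and its runner at (226,249). The tape strip is at (257,147), the gantry end near (262,152), the block at (285,207) and the offcut at (272,143). A smaller blue look-alike lies on the bench at (325,269). The side view agrees.

```bash
python3 - <<'E'
from h import *
c,im,dep=load("top0"); P=cloud(c,dep)
hsv=cv2.cvtColor(im,cv2.COLOR_RGB2HSV)
def blobs(lo,hi,box,z,name):
    m=cv2.inRange(hsv,lo,hi); b=np.zeros_like(m); b[box[1]:box[3],box[0]:box[2]]=1; m*=b
    for k in cv2.findContours(m,0,2)[0]:
        if cv2.contourArea(k)<20: continue
        r=cv2.boxPoints(cv2.minAreaRect(k)); q=ray(c,r,z); print(name,cv2.contourArea(k),q.mean(0).round(3),'corners',q[:,:2].round(3).tolist(), 'z',np.median(P[...,2][cv2.drawContours(m*0,[k],-1,1,-1)>0]).round(3))
blobs((20,120,120),(35,255,255),(180,120,345,260),.1,'tape')
blobs((95,60,100),(112,255,255),(180,120,345,260),.14,'blue')
# plate by depth
m=((P[...,2]>.09)&(P[...,2]<.112)).astype(np.uint8); b=m*0; b[120:265,170:350]=1; m*=b
k=max(cv2.findContours(cv2.morphologyEx(m,cv2.MORPH_CLOSE,np.ones((9,9))),0,2)[0],key=cv2.contourArea)
r=cv2.minAreaRect(k); print('plate',ray(c,cv2.boxPoints(r),.1)[:,:2].round(3).tolist(),r)
for lo,hi,nm in((.128,.16,'fence/block'),(.255,.30,'gantry')):
    m=((P[...,2]>lo)&(P[...,2]<hi)).astype(np.uint8)*b
    for k in cv2.findContours(m,0,2)[0]:
        if cv2.contourArea(k)>20:
            r=cv2.minAreaRect(k); z=np.median(P[...,2][cv2.drawContours(m*0,[k],-1,1,-1)>0]); print(nm,z,ray(c,cv2.boxPoints(r),z)[:,:2].round(3).tolist())
E
```

```text
tape 89.0 [0.774 0.115 0.1  ] corners [[0.811, 0.128], [0.813, 0.108], [0.738, 0.101], [0.736, 0.121]] z 0.1
tape 49.5 [0.853 0.069 0.1  ] corners [[0.86, 0.121], [0.861, 0.018], [0.846, 0.018], [0.845, 0.121]] z -0.0
blue 936.5 [0.554 0.006 0.14 ] corners [[0.606, 0.068], [0.629, -0.025], [0.502, -0.056], [0.479, 0.036]] z 0.14
blue 90.5 [0.78  0.054 0.14 ] corners [[0.778, 0.082], [0.807, 0.062], [0.782, 0.026], [0.753, 0.046]] z 0.129
plate [[0.793, 0.375], [0.845, -0.165], [0.428, -0.203], [0.374, 0.326]] ((264.2769470214844, 192.47665405273438), (115.03495025634766, 147.8870849609375), 85.18644714355469)
fence/block 0.13972468152010842 [[0.604, 0.066], [0.627, -0.026], [0.501, -0.057], [0.479, 0.035]]
fence/block 0.13894242174414384 [[0.797, 0.271], [0.798, 0.181], [0.39, 0.171], [0.388, 0.26]]
fence/block 0.13011285492489288 [[0.779, 0.081], [0.808, 0.063], [0.783, 0.025], [0.754, 0.043]]
gantry 0.27982869012318995 [[0.732, 0.09], [0.757, -0.178], [0.731, -0.18], [0.707, 0.088]]
```

```bash
python3 - <<'E'
from h import *
i=ctrl.camera_info("wrist"); print(np.array(i["T_tool_cam"]).round(3).tolist(), np.array(i["camera_matrix"]).round(0).tolist())
c,im,dep=load("top0"); P=cloud(c,dep)
m=(P[...,2]>.128)&(P[...,2]<.16); m[:,:215]=0;m[:,245:]=0;m[:130]=0;m[260:]=0
ys=[(r,np.where(m[r])[0].min(),np.where(m[r])[0].max()) for r in range(140,245,15) if m[r].any()]
for r,a,b in ys: print(r,a,b,ray(c,[[a-.5,r],[b+.5,r]],.14)[:,:2].round(4).tolist())
E
```

```text
[[-0.001, -0.946, -0.323, 0.084], [1.0, -0.0, -0.001, -0.001], [0.001, -0.323, 0.946, -0.143], [0.0, 0.0, 0.0, 1.0]] [[325.0, 0.0, 279.0], [0.0, 325.0, 208.0], [0.0, 0.0, 1.0]]
140 219 224 [[0.7899, 0.2471], [0.7901, 0.2256]]
155 220 226 [[0.7356, 0.2419], [0.7359, 0.2169]]
170 221 227 [[0.6817, 0.2368], [0.682, 0.2119]]
185 222 228 [[0.6282, 0.2318], [0.6285, 0.2069]]
200 224 229 [[0.5751, 0.2233], [0.5754, 0.202]]
215 225 230 [[0.5221, 0.2184], [0.5225, 0.1972]]
230 226 231 [[0.4695, 0.2136], [0.4698, 0.1924]]
```

>>> jog_arm([
  {"delta_rot": [0,0,-8],"linear": [0,0,-0.04],"grip": 0},
  {"delta_rot": [0,0,-8],"linear": [0,0,-0.04],"grip": 0},
  {"delta_rot": [0,0,-8],"linear": [0,0,-0.04],"grip": 0},
  {"delta_rot": [0,0,-6.6],"linear": [0,0,-0.03],"grip": 0},
])

```text
t: 0.5
tool_pos: [0.2673, 0.5651, 0.3839]
tool_rot: [-0.153, 3.137, 0.003]
contact_force: [0.4, 1.1, -0.2]
opening: 0.0282
grip_force: 0.0
```

>>> jog_arm([
  {"delta_rot": [0,0,0],"linear": [-0.027,-0.038,0],"grip": 0},
  {"delta_rot": [0,0,0],"linear": [-0.027,-0.038,0],"grip": 0},
  {"delta_rot": [0,0,0],"linear": [-0.027,-0.038,0],"grip": 0},
  {"delta_rot": [0,0,0],"linear": [-0.027,-0.038,0],"grip": 0},
  {"delta_rot": [0,0,0],"linear": [-0.027,-0.038,0],"grip": 0},
  {"delta_rot": [0,0,0],"linear": [-0.027,-0.038,0],"grip": 0},
  {"delta_rot": [0,0,0],"linear": [-0.027,-0.038,0],"grip": 0},
  {"delta_rot": [0,0,0],"linear": [-0.027,-0.038,0],"grip": 0},
  {"delta_rot": [0,0,0],"linear": [-0.027,-0.038,0],"grip": 0},
  {"delta_rot": [0,0,0],"linear": [-0.01,-0.01,0],"grip": 0},
])

```text
t: 1.5
tool_pos: [0.5535, 0.2343, 0.3802]
tool_rot: [0.138, -3.137, 0.002]
contact_force: [0.7, 0.1, -0.9]
opening: -0.0003
grip_force: 0.0
```

```bash
python3 - <<'E'
from h import *
c,im,dep=shot("wrist","w0"); print(ctrl.get_obs()["tool_pos"])
cv2.imwrite("pics/w0v.png",im[::-1,::-1,::-1])
E
```

```text
[0.55384848 0.23456984 0.38000561]
```

View pics/w0v.png

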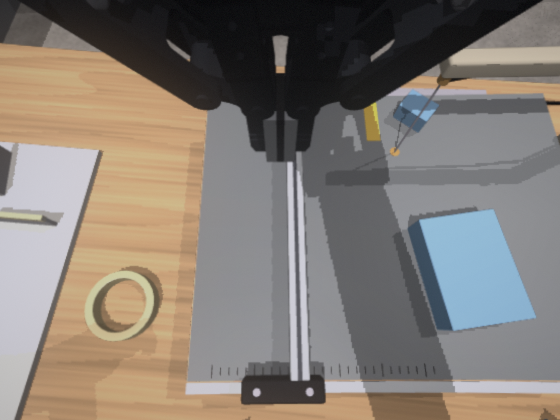

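The picture, rotated by 180°, shows the fence bar at columns 288–308, the runner at (283,390) and the wire foot at (395,152), with the wire rising to (443,82). The tape is at (372,122), partly hidden by the fingers, and the block is around (470,270).

```bash
cat >> h.py <<'E'
def uv(pts,a):  # project to cutter-axis coords at yaw a
    e=np.array([np.cos(a),np.sin(a)]); return np.c_[pts[:,:2]@e, pts[:,:2]@np.array([-e[1],e[0]])]
def mask(im,lo,hi): return cv2.inRange(cv2.cvtColor(im,cv2.COLOR_RGB2HSV),lo,hi)
E
python3 - <<'E'
from h import *
c,im,dep=load("w0"); P=cloud(c,dep)
F=lambda x,y:(559-x,419-y)
# tape
m=mask(im,(20,110,70),(35,255,255)); b=m*0; b[419-145:419-95,559-385:559-355]=1; m*=b
v,u=np.where(m>0); q=ray(c,np.c_[u,v],.1); 
print('tape n',len(u),'z',np.median(P[...,2][m>0]), [np.r_[x0,q[abs(q[:,0]-x0)<.006,1].min(),q[abs(q[:,0]-x0)<.006,1].max()].round(4).tolist() for x0 in np.arange(.735,.815,.012) if (abs(q[:,0]-x0)<.006).any()])
print('wire foot',ray(c,[F(395,152)],.1)," top",ray(c,[F(443,82)],.246))
m=mask(im,(95,60,80),(115,255,255))*((P[...,2]>.132)&(P[...,2]<.15))
k=max(cv2.findContours(m,0,2)[0],key=cv2.contourArea); print('block z',np.median(P[...,2][m>0]),ray(c,cv2.boxPoints(cv2.minAreaRect(k)),.14)[:,:2].round(4).tolist())
# fence top edges via depth
m=(P[...,2]>.13)&(P[...,2]<.15)&(abs(P[...,1]-.21)<.06)
for x0 in(.46,.5,.54,.58,.62,.66):
    s=m&(abs(P[...,0]-x0)<.006); print('fence',x0,np.percentile(P[...,1][s],[0,2,98,100]).round(4),np.median(P[...,2][s]))
m=(P[...,2]>.125)&(P[...,2]<.15)&(P[...,0]<.42)&(abs(P[...,1]-.21)<.12)
print('runner',[P[...,i][m].min().round(3) for i in range(3)],[P[...,i][m].max().round(3) for i in range(3)])
# plate left edge
m=(abs(P[...,2]-.1)<.006)
for x0 in(.44,.52,.6,.68,.76): s=m&(abs(P[...,0]-x0)<.005); print('plate',x0,P[...,1][s].max().round(4),P[...,1][s].min().round(4))
E
```

```text
tape n 470 z 0.10083617575140424 [[0.735, 0.1013, 0.119], [0.747, 0.1012, 0.1206], [0.759, 0.1026, 0.1221], [0.771, 0.1041, 0.1237], [0.783, 0.1055, 0.1238], [0.795, 0.1055, 0.1238], [0.807, 0.107, 0.1116]]
wire foot [[0.71857148 0.0782887  0.1       ]]  top [[0.71840629 0.07867148 0.246     ]]
block z 0.14041531590856035 [[0.5011, -0.0555], [0.4656, 0.0374], [0.6019, 0.0708], [0.645, -0.034]]
fence 0.46 [0.1935 0.1937 0.2148 0.2151] 0.14067847527416572
fence 0.5 [0.198  0.1984 0.218  0.2183] 0.14081207054286266
fence 0.54 [0.2029 0.2031 0.2223 0.2226] 0.14105081086793114
fence 0.58 [0.2066 0.2068 0.2266 0.2269] 0.1409518541841725
fence 0.62 [0.2104 0.2107 0.2299 0.2302] 0.14098210596821242
fence 0.66 [0.2143 0.2146 0.2344 0.2346] 0.14085493915166597
runner [np.float64(0.386), np.float64(0.171), np.float64(0.125)] [np.float64(0.42), np.float64(0.262), np.float64(0.144)]
plate 0.44 0.334 -0.1012
plate 0.52 0.3418 -0.1159
plate 0.6 0.3491 -0.1305
plate 0.68 0.3563 -0.145
plate 0.76 0.3655 -0.1601
```

>>> jog_arm([
  {"delta_rot": [0,0,-0.7],"linear": [0.03,0.032,0],"grip": 0},
  {"delta_rot": [0,0,0],"linear": [0,0,0.035],"grip": 0},
  {"delta_rot": [0,0,0],"linear": [0,0,0.045],"grip": 0},
  {"delta_rot": [0,0,0],"linear": [0,0,0.045],"grip": 0},
  {"delta_rot": [0,0,0],"linear": [0,0,0.045],"grip": 0},
  {"delta_rot": [0,0,0],"linear": [0,0,0.045],"grip": 0},
  {"delta_rot": [0,0,0],"linear": [0,0,0.03],"grip": 0},
  {"delta_rot": [0,0,0],"linear": [0,0,0.017],"grip": 0},
  {"delta_rot": [0,0,0],"linear": [0,0,0],"grip": 0},
])

```text
t: 2.45
tool_pos: [0.5163, 0.2671, 0.1163]
tool_rot: [0.166, -3.132, 0.002]
contact_force: [1.0, -0.5, -0.7]
opening: 0.0003
grip_force: 0.0
```

```bash
cat >> h.py <<'E'
A=np.radians(5.7)
def pose():
    o=ctrl.get_obs(); p=np.array(o["tool_pos"]); M=R.from_rotvec(o["tool_rot"]).as_matrix()
    print("t",round(o["t"],2),"uv",uv(p[None],A)[0].round(4),"z",p[2].round(4),"yaw",np.degrees(np.arctan2(-M[0,1],M[1,1])).round(2),"F_uv",uv(np.array(o["contact_force"])[None],A)[0].round(1))
E
python3 -c "
from h import *
pose()"
```

```text
t 2.45 uv [0.5403 0.2145] z 0.1163 yaw 6.05 F_uv [ 0.9 -0.6]
```

>>> jog_arm([
  {"delta_rot": [0,0,0.3],"linear": [0,-0.012,0],"grip": 0},
  {"delta_rot": [0,0,0],"linear": [0,-0.01,0],"grip": 0},
  {"delta_rot": [0,0,0],"linear": [0,-0.003,0],"grip": 0},
  {"delta_rot": [0,0,0],"linear": [0,-0.003,0],"grip": 0},
  {"delta_rot": [0,0,0],"linear": [0,-0.003,0],"grip": 0},
])

```text
t: 2.95
tool_pos: [0.5224, 0.2357, 0.1202]
tool_rot: [-0.155, 3.136, 0.001]
contact_force: [0.1, 0.3, 0.9]
opening: 0.0001
grip_force: 0.0
```

```bash
python3 -c "
from h import *
pose()"
```

```text
t 2.95 uv [0.5433 0.1827] z 0.1202 yaw 5.66 F_uv [0.1 0.2]
```

>>> jog_arm([
  {"delta_rot": [0,0,0],"linear": [0,-0.003,0],"grip": 0},
  {"delta_rot": [0,0,0],"linear": [0,-0.003,0],"grip": 0},
  {"delta_rot": [0,0,0],"linear": [0,-0.003,0],"grip": 0},
])

```text
t: 3.25
tool_pos: [0.5231, 0.2275, 0.1199]
tool_rot: [-0.156, 3.137, 0.002]
contact_force: [-0.3, 2.3, 2.4]
opening: 0.0001
grip_force: 1.5
```

```bash
python3 -c "
from h import *
pose()"
```

```text
t 3.25 uv [0.5431 0.1744] z 0.1199 yaw 5.7 F_uv [-0.   2.3]
```

>>> jog_arm([
  {"delta_rot": [0,0,0],"linear": [0,-0.007,0],"grip": 0},
  {"delta_rot": [0,0,0],"linear": [0,-0.008,0],"grip": 0},
  {"delta_rot": [0,0,0],"linear": [0,-0.008,0],"grip": 0},
  {"delta_rot": [0,0,0],"linear": [0,-0.008,0],"grip": 0},
  {"delta_rot": [0,0,0],"linear": [0,-0.008,0],"grip": 0},
  {"delta_rot": [0,0,0],"linear": [0,-0.008,0],"grip": 0},
  {"delta_rot": [0,0,0],"linear": [0,-0.008,0],"grip": 0},
  {"delta_rot": [0,0,0],"linear": [0,-0.008,0],"grip": 0},
  {"delta_rot": [0,0,0],"linear": [0,-0.007,0],"grip": 0},
  {"delta_rot": [0,0,0],"linear": [0,0,0],"grip": 0},
])

```text
t: 4.25
tool_pos: [0.5293, 0.1559, 0.1187]
tool_rot: [0.154, -3.136, 0.003]
contact_force: [-0.2, 0.2, 0.2]
opening: -0.0001
grip_force: 0.0
```

```bash
cat >> h.py <<'E'
def fence(P,us=(.42,.46,.5,.58,.62,.66,.7),v0=.07):
    U=uv(P.reshape(-1,3),A).reshape(P.shape[:2]+(2,)); m=(P[...,2]>.134)&(P[...,2]<.15)
    for u0 in us:
        s=m&(abs(U[...,0]-u0)<.006)&(abs(U[...,1]-v0)<.05)
        if s.sum()>5: print('fence u',u0,'v',U[...,1][s].min().round(4),U[...,1][s].max().round(4))
E
python3 -c "
from h import *
pose(); c,im,dep=shot('wrist','w1'); fence(cloud(c,dep))"
```

```text
t 4.25 uv [0.5422 0.1025] z 0.1187 yaw 5.63 F_uv [-0.2  0.2]
fence u 0.46 v 0.0678 0.088
fence u 0.5 v 0.0678 0.0882
```

>>> jog_arm([
  {"delta_rot": [0,0,0],"linear": [0,-0.004,0],"grip": 0},
  {"delta_rot": [0,0,0],"linear": [0,-0.004,0],"grip": 0},
  {"delta_rot": [0,0,0],"linear": [0,-0.004,0],"grip": 0},
  {"delta_rot": [0,0,0],"linear": [0,0,0],"grip": 0},
  {"delta_rot": [0,0,0],"linear": [0,0.01,0],"grip": 0},
  {"delta_rot": [0,0,0],"linear": [0.02,0.02,-0.03],"grip": 0},
  {"delta_rot": [0,0,0],"linear": [0.02,0.02,-0.035],"grip": 0},
  {"delta_rot": [0,0,0],"linear": [0.02,0.02,-0.035],"grip": 0},
  {"delta_rot": [0,0,0],"linear": [0,0.01,-0.03],"grip": 0},
  {"delta_rot": [0,0,0],"linear": [0,0,0],"grip": 0},
])

```text
t: 5.3
tool_pos: [0.4654, 0.2214, 0.256]
tool_rot: [-0.159, 3.126, 0.004]
contact_force: [0.9, -0.1, -0.6]
opening: -0.0001
grip_force: 0.0
```

```bash
cat >> h.py <<'E'
def tape(c,im,P):
    m=mask(im,(20,110,60),(35,255,255))*((abs(P[...,2]-.1)<.01).astype(np.uint8)); v,u=np.where(m>0)
    q=uv(ray(c,np.c_[u,v],.1),A); q=q[(abs(q[:,0]-.776)<.06)&(abs(q[:,1]-.037)<.03)]
    for x in np.arange(.735,.82,.01):
        s=q[abs(q[:,0]-x)<.005]
        if len(s)>3: print('tape u',x.round(3),'v',s[:,1].min().round(4),s[:,1].max().round(4),len(s))
E
python3 -c "
from h import *
pose(); c,im,dep=shot('wrist','w2'); P=cloud(c,dep); fence(P); tape(c,im,P)
cv2.imwrite('pics/w2v.png',im[::-1,::-1,::-1])"
```

```text
t 5.3 uv [0.4851 0.1741] z 0.256 yaw 5.82 F_uv [ 0.8 -0.2]
fence u 0.42 v 0.0431 0.12
fence u 0.46 v 0.0575 0.0775
fence u 0.5 v 0.0572 0.0773
fence u 0.58 v 0.0572 0.0773
fence u 0.62 v 0.0571 0.0627
fence u 0.66 v 0.0646 0.0769Traceback (most recent call last):
  File "<string>", line 3, in <module>
    pose(); c,im,dep=shot('wrist','w2'); P=cloud(c,dep); fence(P); tape(c,im,P)
                                                                   ~~~~^^^^^^^^
  File "h.py", line 38, in tape
    q=uv(ray(c,np.c_[u,v],.1),A); q=q[(abs(q[:,0]-.776)<.06)&(abs(q[:,1]-.037)<.03)]
         ~~~^^^^^^^^^^^^^^^^^
  File "h.py", line 12, in ray
    K,d,Rw,t=c; u=cv2.undistortPoints(np.array(px,float).reshape(-1,1,2),K,d).reshape(-1,2)
                  ~~~~~~~~~~~~~~~~~~~^^^^^^^^^^^^^^^^^^^^^^^^^^^^^^^^^^^^^^^^
cv2.error: OpenCV(4.12.0) /io/opencv/modules/calib3d/src/undistort.dispatch.cpp:347: error: (-215:Assertion failed) CV_IS_MAT(_src) && CV_IS_MAT(_dst) && (_src->rows == 1 || _src->cols == 1) && (_dst->rows == 1 || _dst->cols == 1) && _src->cols + _src->rows - 1 == _dst->rows + _dst->cols - 1 && (CV_MAT_TYPE(_src->type) == CV_32FC2 || CV_MAT_TYPE(_src->type) == CV_64FC2) && (CV_MAT_TYPE(_dst->type) == CV_32FC2 || CV_MAT_TYPE(_dst->type) == CV_64FC2) in function 'cvUndistortPointsInternal'
```

>>> jog_arm([
  {"delta_rot": [0,0,0],"linear": [0,0,-0.045],"grip": 0},
  {"delta_rot": [0,0,0],"linear": [0,0,-0.045],"grip": 0},
  {"delta_rot": [0,0,0],"linear": [-0.03,-0.02,-0.025],"grip": 0},
  {"delta_rot": [0,0,0],"linear": [-0.037,-0.025,0],"grip": 0},
  {"delta_rot": [0,0,0],"linear": [-0.037,-0.025,0],"grip": 0},
  {"delta_rot": [0,0,0],"linear": [-0.037,-0.025,0],"grip": 0},
  {"delta_rot": [0,0,0],"linear": [-0.037,-0.025,0],"grip": 0},
  {"delta_rot": [0,0,0],"linear": [-0.037,-0.025,0],"grip": 0},
  {"delta_rot": [0,0,0],"linear": [0,0,0],"grip": 0},
  {"delta_rot": [0,0,0],"linear": [0,0,0],"grip": 0},
])

```text
t: 6.35
tool_pos: [0.692, 0.0951, 0.3609]
tool_rot: [0.153, -3.133, 0.0]
contact_force: [-0.3, 0.4, 0.5]
opening: 0.0007
grip_force: 0.0
```

```bash
python3 -c "
from h import *
pose(); c,im,dep=shot('wrist','w3'); P=cloud(c,dep); 
cv2.imwrite('pics/w3v.png',im[::-1,::-1,::-1]); fence(P); tape(c,im,P)"
```

```text
t 6.35 uv [0.698  0.0259] z 0.3609 yaw 5.58 F_uv [-0.2  0.4]
fence u 0.58 v 0.0568 0.0767
fence u 0.62 v 0.0569 0.0765
fence u 0.66 v 0.0569 0.0768
fence u 0.7 v 0.0567 0.0767
tape u 0.745 v 0.0273 0.0456 70
tape u 0.755 v 0.0273 0.0458 119
tape u 0.765 v 0.0273 0.0458 99
tape u 0.775 v 0.0272 0.0447 98
tape u 0.785 v 0.0272 0.0448 83
tape u 0.795 v 0.0272 0.0449 98
tape u 0.805 v 0.0272 0.045 97
tape u 0.815 v 0.0272 0.0451 68
```

View pics/w3v.png

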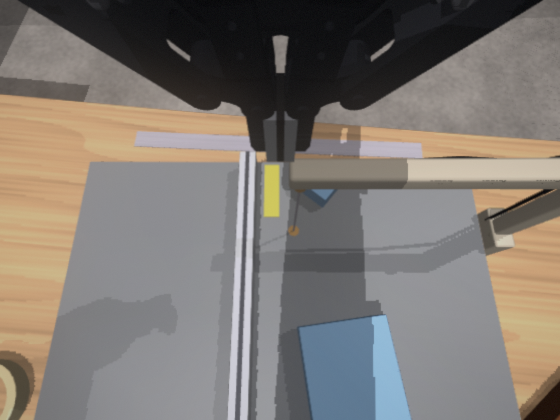

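The rotated view shows the tape at (264–279, 165–217) and the fence's right side at about column 256, with a clear gap. By measurement the gap left is about 10 mm.

>>> jog_arm([
  {"delta_rot": [0,0,0],"linear": [0.035,0.025,0],"grip": 0},
  {"delta_rot": [0,0,0],"linear": [0.04,0.025,0],"grip": 0},
  {"delta_rot": [0,0,0],"linear": [0.04,0.025,0.01],"grip": 0},
  {"delta_rot": [0,0,0],"linear": [0.035,0.02,0.02],"grip": 0},
  {"delta_rot": [0,0,0],"linear": [0,0,0.045],"grip": 0},
  {"delta_rot": [0,0,0],"linear": [0,0,0.045],"grip": 0},
  {"delta_rot": [0,0,0],"linear": [0,0,0.045],"grip": 0},
  {"delta_rot": [0,0,0],"linear": [0,0,0.045],"grip": 0},
  {"delta_rot": [0,0,0],"linear": [0,0,0.03],"grip": 0},
  {"delta_rot": [0,0,0],"linear": [0,0,0],"grip": 0},
])

```text
t: 7.4
tool_pos: [0.528, 0.1757, 0.119]
tool_rot: [0.157, -3.128, 0.002]
contact_force: [0.5, -0.9, -0.8]
opening: -0.0003
grip_force: 0.0
```

```bash
python3 -c "
from h import *
pose()"
```

```text
t 7.4 uv [0.5428 0.1224] z 0.119 yaw 5.76 F_uv [ 0.4 -1. ]
```

>>> jog_arm([
  {"delta_rot": [0,0,0],"linear": [0,-0.014,0],"grip": 0},
  {"delta_rot": [0,0,0],"linear": [0,-0.01,0],"grip": 0},
  {"delta_rot": [0,0,0],"linear": [0,-0.003,0],"grip": 0},
  {"delta_rot": [0,0,0],"linear": [0,-0.003,0],"grip": 0},
  {"delta_rot": [0,0,0],"linear": [0,-0.003,0],"grip": 0},
  {"delta_rot": [0,0,0],"linear": [0,-0.003,0],"grip": 0},
  {"delta_rot": [0,0,0],"linear": [0,-0.002,0],"grip": 0},
  {"delta_rot": [0,0,0],"linear": [0,0,0],"grip": 0},
  {"delta_rot": [0,0,0],"linear": [0,0,0],"grip": 0},
])

```text
t: 8.3
tool_pos: [0.5365, 0.1379, 0.1241]
tool_rot: [0.156, -3.137, 0.001]
contact_force: [0.7, 1.3, 0.2]
opening: 0.0
grip_force: 0.6
```

```bash
python3 -c "
from h import *
pose(); c,im,dep=shot('wrist','w4'); fence(cloud(c,dep))
pose(); c,im,dep=shot('wrist','w4'); fence(cloud(c,dep))"
```

```text
t 8.3 uv [0.5476 0.084 ] z 0.1241 yaw 5.7 F_uv [0.9 1.2]
fence u 0.46 v 0.0496 0.0698
fence u 0.5 v 0.0494 0.07
t 8.35 uv [0.5475 0.084 ] z 0.1239 yaw 5.7 F_uv [0.8 1.5]
fence u 0.46 v 0.0495 0.0698
fence u 0.5 v 0.0494 0.07
```

>>> jog_arm([
  {"delta_rot": [0,0,0],"linear": [0,-0.0015,0],"grip": 0},
  {"delta_rot": [0,0,0],"linear": [0,-0.001,0],"grip": 0},
  {"delta_rot": [0,0,0],"linear": [0,0,0],"grip": 0},
  {"delta_rot": [0,0,0],"linear": [0,0,0],"grip": 0},
  {"delta_rot": [0,0,0],"linear": [0,0.02,0],"grip": 0},
  {"delta_rot": [0,0,0],"linear": [0,0.01,-0.03],"grip": 0},
  {"delta_rot": [0,0,0],"linear": [0,0,-0.045],"grip": 0},
  {"delta_rot": [0,0,0],"linear": [0,0,-0.045],"grip": 0},
  {"delta_rot": [0,0,0],"linear": [0,0,-0.045],"grip": 0},
  {"delta_rot": [0,0,0],"linear": [0,0,-0.045],"grip": 0},
])

```text
t: 9.4
tool_pos: [0.5336, 0.1647, 0.336]
tool_rot: [0.155, -3.138, 0.002]
contact_force: [1.0, 0.9, 0.2]
opening: 0.0001
grip_force: 0.0
```

>>> jog_arm([
  {"delta_rot": [0,0,0],"linear": [-0.037,-0.02,-0.015],"grip": 0},
  {"delta_rot": [0,0,0],"linear": [-0.037,-0.02,-0.01],"grip": 0},
  {"delta_rot": [0,0,0],"linear": [-0.037,-0.02,0],"grip": 0},
  {"delta_rot": [0,0,0],"linear": [-0.037,-0.02,0],"grip": 0},
  {"delta_rot": [0,0,0],"linear": [0,0,0],"grip": 0},
  {"delta_rot": [0,0,0],"linear": [0,0,0],"grip": 0},
])

```text
t: 10.0
tool_pos: [0.6895, 0.0994, 0.3576]
tool_rot: [0.153, -3.135, 0.001]
contact_force: [-0.5, 0.6, -0.1]
opening: 0.0001
grip_force: 0.0
```

```bash
python3 -c "
from h import *
pose(); c,im,dep=shot('wrist','w5'); P=cloud(c,dep); 
a=im[::-1,::-1,::-1][130:250,200:340]; cv2.imwrite('pics/w5v.png',cv2.resize(a,None,fx=5,fy=5,interpolation=0)); fence(P); tape(c,im,P)
m=mask(im,(95,60,40),(115,255,255))*((P[...,2]>.132)&(P[...,2]<.15)); k=max(cv2.findContours(m,0,2)[0],key=cv2.contourArea); print('block uv',uv(ray(c,cv2.approxPolyDP(k,6,True)[:,0],.14),A).round(4).tolist())
m=mask(im,(5,120,60),(19,255,255)); v,u=np.where(m>0); q=uv(ray(c,np.c_[u,v],.1),A); q=q[(abs(q-[.7228,.0068])<.02).all(1)]; print('foot',q.mean(0),len(q))
"
```

```text
t 10.0 uv [0.696  0.0304] z 0.3576 yaw 5.6 F_uv [-0.5  0.7]
fence u 0.58 v 0.0476 0.0672
fence u 0.62 v 0.0472 0.0666
fence u 0.66 v 0.047 0.0669
fence u 0.7 v 0.0473 0.0669
tape u 0.745 v 0.0277 0.0459 71
tape u 0.755 v 0.0276 0.046 104
tape u 0.765 v 0.0276 0.0448 112
tape u 0.775 v 0.0275 0.0449 96
tape u 0.785 v 0.0275 0.045 84
tape u 0.795 v 0.0275 0.0451 96
tape u 0.805 v 0.0274 0.0452 98
tape u 0.815 v 0.0274 0.0452 70
block uv [[0.5245, -0.1001], [0.6201, -0.0868], [0.6072, 0.0054], [0.524, -0.0058]]
foot [0.72317312 0.00741375] 29
```

View pics/w5v.png

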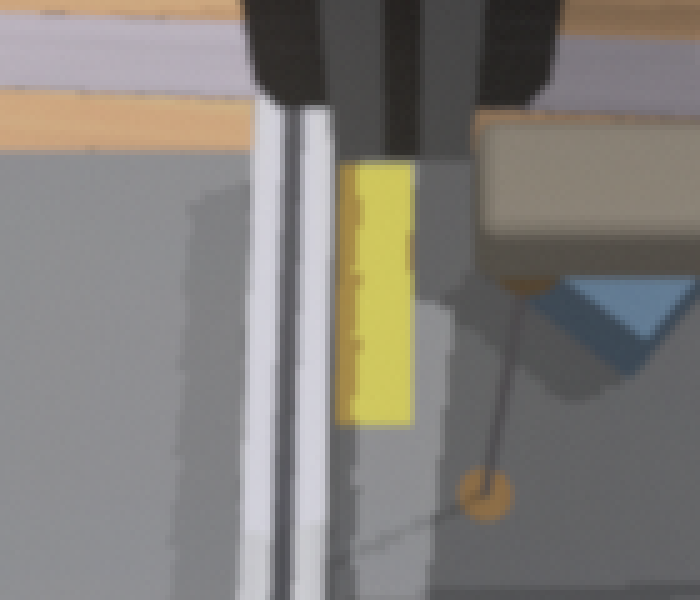

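The crop shows the fence face meeting the tape's left edge within about half a millimetre, with the whole strip visible. The wire foot is at (485,492). The fence is done; next is the block, pushed from its right side.

>>> jog_arm([
  {"delta_rot": [0,0,0],"linear": [0.03,-0.034,0],"grip": 0},
  {"delta_rot": [0,0,0],"linear": [0.03,-0.034,0],"grip": 0},
  {"delta_rot": [0,0,0],"linear": [0.03,-0.034,0],"grip": 0},
  {"delta_rot": [0,0,0],"linear": [0.03,-0.034,0],"grip": 0},
  {"delta_rot": [0,0,0],"linear": [0.03,-0.034,0],"grip": 0},
  {"delta_rot": [0,0,0],"linear": [0,0,0.03],"grip": 0},
  {"delta_rot": [0,0,0],"linear": [0,0,0.045],"grip": 0},
  {"delta_rot": [0,0,0],"linear": [0,0,0.045],"grip": 0},
  {"delta_rot": [0,0,0],"linear": [0,0,0.03],"grip": 0},
  {"delta_rot": [0,0,0],"linear": [0,0,0],"grip": 0},
])

```text
t: 11.05
tool_pos: [0.5528, -0.082, 0.2042]
tool_rot: [0.157, -3.129, -0.004]
contact_force: [0.3, -0.4, -0.9]
opening: 0.0001
grip_force: 0.0
```

```bash
cat >> h.py <<'E'
def block(c,im,P):
    m=mask(im,(95,60,40),(115,255,255))*((P[...,2]>.132)&(P[...,2]<.15)); k=max(cv2.findContours(m,0,2)[0],key=cv2.contourArea)
    print('block uv',uv(ray(c,cv2.approxPolyDP(k,5,True)[:,0],.14),A).round(4).tolist())
E
python3 -c "
from h import *
pose(); c,im,dep=shot('wrist','w6'); block(c,im,cloud(c,dep))"
```

```text
t 11.05 uv [ 0.542  -0.1365] z 0.2042 yaw 5.74 F_uv [ 0.3 -0.4]
block uv [[0.4802, -0.0128], [0.4922, -0.1066], [0.6094, -0.09], [0.6076, -0.0774], [0.6164, -0.0586], [0.6071, 0.0048]]
```

>>> jog_arm([
  {"delta_rot": [0,0,0],"linear": [0,0,0.045],"grip": 0},
  {"delta_rot": [0,0,0],"linear": [0,0,0.03],"grip": 0},
  {"delta_rot": [0,0,0],"linear": [0,0,0.01],"grip": 0},
  {"delta_rot": [0,0,0],"linear": [0,0.015,0],"grip": 0},
  {"delta_rot": [0,0,0],"linear": [0,0.008,0],"grip": 0},
  {"delta_rot": [0,0,0],"linear": [0,0.007,0],"grip": 0},
  {"delta_rot": [0,0,0],"linear": [0,0.007,0],"grip": 0},
  {"delta_rot": [0,0,0],"linear": [0,0.007,0],"grip": 0},
  {"delta_rot": [0,0,0],"linear": [0,0.007,0],"grip": 0},
  {"delta_rot": [0,0,0],"linear": [0,0.005,0],"grip": 0},
])

```text
t: 12.1
tool_pos: [0.5512, -0.0273, 0.1245]
tool_rot: [-0.156, 3.138, -0.0]
contact_force: [0.8, -0.6, 0.4]
opening: 0.0003
grip_force: 0.3
```

```bash
python3 -c "
from h import *
pose(); c,im,dep=shot('wrist','w7'); P=cloud(c,dep);block(c,im,P);fence(P)"
```

```text
t 12.1 uv [ 0.5458 -0.0819] z 0.1245 yaw 5.71 F_uv [ 0.8 -0.7]
block uv [[0.4854, 0.022], [0.4834, 0.0144], [0.4883, -0.0712], [0.5351, -0.0694], [0.5351, -0.0739], [0.5366, -0.0698], [0.5427, -0.071], [0.5566, -0.0628], [0.5554, -0.043], [0.6032, 0.0286]]
fence u 0.5 v 0.02 0.0242
fence u 0.58 v 0.02 0.0518
fence u 0.62 v 0.0457 0.0609
```

>>> jog_arm([
  {"delta_rot": [0,0,0],"linear": [0,0.005,0],"grip": 0},
  {"delta_rot": [0,0,0],"linear": [0,0.005,0],"grip": 0},
  {"delta_rot": [0,0,0],"linear": [0,0.004,0],"grip": 0},
  {"delta_rot": [0,0,0],"linear": [0,0.002,0],"grip": 0},
  {"delta_rot": [0,0,0],"linear": [0,0.002,0],"grip": 0},
])

```text
t: 12.65
tool_pos: [0.5493, -0.0098, 0.1242]
tool_rot: [0.156, -3.138, -0.0]
contact_force: [-0.5, 0.3, 0.4]
opening: -0.0001
grip_force: 0.2
```

```bash
python3 -c "
from h import *
pose(); c,im,dep=shot('wrist','w8'); P=cloud(c,dep);block(c,im,P)
cv2.imwrite('pics/w8v.png',im[::-1,::-1,::-1])"
```

```text
t 12.65 uv [ 0.5456 -0.0643] z 0.1242 yaw 5.69 F_uv [-0.5  0.3]
block uv [[0.4892, 0.042], [0.4885, -0.0524], [0.5419, -0.0535], [0.5563, -0.0452], [0.5551, -0.0255], [0.6009, 0.0431]]
```

View pics/w8v.png

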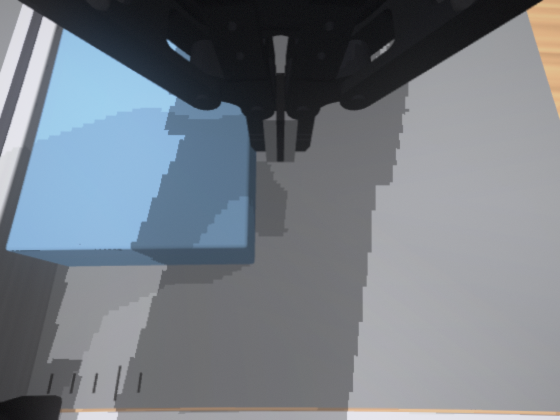

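The block is square to the fence at upper left, with a thin gap to the face of about 2–4 mm; the finger sits on its right side at (255,160).

>>> jog_arm([
  {"delta_rot": [0,0,0],"linear": [0,0.001,0],"grip": 0},
  {"delta_rot": [0,0,0],"linear": [0,0.001,0],"grip": 0},
  {"delta_rot": [0,0,0],"linear": [0,0,0],"grip": 0},
])

```text
t: 13.0
tool_pos: [0.5491, -0.0079, 0.1242]
tool_rot: [0.156, -3.138, -0.0]
contact_force: [0.1, -0.1, 0.1]
opening: 0.0003
grip_force: 0.0
```

```bash
python3 -c "
from h import *
pose(); c,im,dep=shot('wrist','w9'); P=cloud(c,dep);block(c,im,P)
U=uv(P.reshape(-1,3),A).reshape(P.shape[:2]+(2,)); B=mask(im,(95,60,40),(115,255,255))>0; pose()
for u0 in(.495,.51,.53,.55,.57,.59):
    s=(abs(U[...,0]-u0)<.004)&(P[...,2]>.136)&(P[...,2]<.15); f=s&~B&(U[...,1]>.03); b=s&B
    if f.sum()>2 and b.sum()>2: print(u0,'block',U[...,1][b].min().round(4),U[...,1][b].max().round(4),'fence',U[...,1][f].min().round(4),U[...,1][f].max().round(4))
"
```

```text
t 13.0 uv [ 0.5457 -0.0624] z 0.1242 yaw 5.68 F_uv [ 0.1 -0.1]
block uv [[0.4885, -0.0497], [0.5349, -0.0499], [0.5354, -0.0535], [0.5349, -0.0508], [0.5374, -0.053], [0.5409, -0.0493], [0.542, -0.052], [0.5552, -0.0443], [0.5585, -0.0377], [0.5541, -0.0319], [0.5552, -0.0236], [0.601, 0.0451], [0.4897, 0.0444]]
t 13.05 uv [ 0.5457 -0.0624] z 0.1243 yaw 5.68 F_uv [-0.4 -0.2]
0.495 block -0.0496 0.0478 fence 0.046 0.0487
0.51 block -0.0495 0.0459 fence 0.0456 0.0525
0.53 block -0.0496 0.048 fence 0.0458 0.0576
0.55 block -0.0479 0.0477 fence 0.0458 0.0628
0.57 block -0.0067 0.0473 fence 0.0458 0.0673
0.59 block -0.0176 0.0474 fence 0.0458 0.068
```

>>> jog_arm([
  {"delta_rot": [0,0,0],"linear": [0,-0.015,0],"grip": 0},
  {"delta_rot": [0,0,0],"linear": [0,0,-0.04],"grip": 0},
  {"delta_rot": [0,0,0],"linear": [0,0,-0.03],"grip": 0.045},
  {"delta_rot": [0,0,0],"linear": [0.031,0.023,0],"grip": 0.045},
  {"delta_rot": [0,0,0],"linear": [0.031,0.023,0],"grip": 0.045},
  {"delta_rot": [0,0,0],"linear": [0.029,0.025,0],"grip": 0.045},
  {"delta_rot": [0,0,0],"linear": [0,0,0],"grip": 0.045},
  {"delta_rot": [0,0,0],"linear": [0,0,0],"grip": 0.045},
])

```text
t: 13.85
tool_pos: [0.4531, 0.0383, 0.1946]
tool_rot: [-0.156, 3.136, -0.001]
contact_force: [-0.5, 0.6, -0.1]
opening: 0.0449
grip_force: 0.0
```

```bash
python3 -c "
from h import *
pose()"
```

```text
t 13.85 uv [ 0.4547 -0.0069] z 0.1946 yaw 5.7 F_uv [-0.5  0.6]
```

>>> jog_arm([
  {"delta_rot": [0,0,0],"linear": [0,0,0.04],"grip": 0.045},
  {"delta_rot": [0,0,0],"linear": [0,0,0.03],"grip": 0.045},
  {"delta_rot": [0,0,0],"linear": [0,0,0.008],"grip": 0.045},
  {"delta_rot": [0,0,0],"linear": [-0.01,0,0],"grip": 0.045},
  {"delta_rot": [0,0,0],"linear": [-0.008,0,0],"grip": 0.045},
  {"delta_rot": [0,0,0],"linear": [-0.006,0,0],"grip": 0.045},
  {"delta_rot": [0,0,0],"linear": [-0.008,0,0],"grip": 0.045},
  {"delta_rot": [0,0,0],"linear": [-0.008,0,0],"grip": 0.045},
  {"delta_rot": [0,0,0],"linear": [-0.008,0,0],"grip": 0.045},
  {"delta_rot": [0,0,0],"linear": [0,0,0],"grip": 0.045},
])

```text
t: 14.85
tool_pos: [0.502, 0.0436, 0.1167]
tool_rot: [-0.156, 3.137, -0.0]
contact_force: [0.0, -0.1, 0.7]
opening: 0.0451
grip_force: 0.0
```

```bash
python3 -c "
from h import *
pose(); c,im,dep=shot('wrist','w10'); P=cloud(c,dep); block(c,im,P); fence(P)"
```

```text
t 14.85 uv [ 0.5039 -0.0065] z 0.1167 yaw 5.7 F_uv [ 0.  -0.1]
block uv [[0.5043, 0.0172], [0.5099, 0.0132], [0.5078, -0.03], [0.5293, -0.0351], [0.5449, -0.0337], [0.5485, -0.0079], [0.5448, 0.0189]]
fence u 0.42 v 0.0325 0.0922
fence u 0.46 v 0.0465 0.0674
fence u 0.5 v 0.0233 0.0669
```

>>> jog_arm([
  {"delta_rot": [0,0,0],"linear": [-0.006,0,0],"grip": 0.045},
  {"delta_rot": [0,0,0],"linear": [-0.007,0,0],"grip": 0.045},
  {"delta_rot": [0,0,0],"linear": [-0.007,0,0],"grip": 0.045},
  {"delta_rot": [0,0,0],"linear": [-0.007,0,0],"grip": 0.045},
  {"delta_rot": [0,0,0],"linear": [-0.007,0,0],"grip": 0.045},
  {"delta_rot": [0,0,0],"linear": [-0.006,0,0],"grip": 0.045},
  {"delta_rot": [0,0,0],"linear": [-0.005,0,0],"grip": 0.045},
  {"delta_rot": [0,0,0],"linear": [0,0,0],"grip": 0.045},
  {"delta_rot": [0,0,0],"linear": [0.012,0,0],"grip": 0.045},
  {"delta_rot": [0,0,0],"linear": [0.02,0,-0.03],"grip": 0.045},
])

```text
t: 15.9
tool_pos: [0.51, 0.0449, 0.1419]
tool_rot: [0.155, -3.128, -0.002]
contact_force: [-0.7, -0.6, -0.4]
opening: 0.0447
grip_force: 0.0
```

>>> jog_arm([
  {"delta_rot": [0,0,0],"linear": [0,0,-0.045],"grip": 0.045},
  {"delta_rot": [0,0,0],"linear": [0,0,-0.045],"grip": 0.045},
  {"delta_rot": [0,0,0],"linear": [0,0,-0.045],"grip": 0},
  {"delta_rot": [0,0,0],"linear": [0,0.02,-0.045],"grip": 0},
  {"delta_rot": [0,0,0],"linear": [-0.04,0.02,-0.02],"grip": 0},
  {"delta_rot": [0,0,0],"linear": [-0.04,0,0],"grip": 0},
  {"delta_rot": [0,0,0],"linear": [0,0,0],"grip": 0},
  {"delta_rot": [0,0,0],"linear": [0,0,0],"grip": 0},
])

```text
t: 16.7
tool_pos: [0.5887, 0.0925, 0.3451]
tool_rot: [0.156, -3.135, 0.0]
contact_force: [0.4, 0.1, -1.0]
opening: -0.0002
grip_force: 0.0
```

```bash
cat >> h.py <<'E'
def gap(c,im,P):
    U=uv(P.reshape(-1,3),A).reshape(P.shape[:2]+(2,)); B=mask(im,(95,60,40),(115,255,255))>0; Z=(P[...,2]>.136)&(P[...,2]<.15)
    for u0 in np.arange(.5,.72,.02):
        s=(abs(U[...,0]-u0)<.004)&Z; f=s&~B&(U[...,1]>.03)&(U[...,1]<.1); b=s&B
        if f.sum()>2 and b.sum()>2: print('u',u0.round(2),'block v',U[...,1][b].min().round(4),U[...,1][b].max().round(4),'fence',U[...,1][f].min().round(4),U[...,1][f].max().round(4))
    for v0 in np.arange(-.04,.045,.02):
        s=(abs(U[...,1]-v0)<.004)&Z&B
        if s.sum()>2: print('v',v0.round(2),'block u',U[...,0][s].min().round(4),U[...,0][s].max().round(4))
def foot(c,im):
    v,u=np.where(mask(im,(5,120,60),(19,255,255))>0); q=uv(ray(c,np.c_[u,v],.1),A); q=q[(abs(q-[.7228,.0068])<.012).all(1)]; print('foot',q.mean(0),len(q))
E
python3 -c "
from h import *
pose(); c,im,dep=shot('wrist','w11'); P=cloud(c,dep); cv2.imwrite('pics/w11v.png',im[::-1,::-1,::-1]); gap(c,im,P); tape(c,im,P); foot(c,im)"
```

```text
t 16.7 uv [0.595  0.0336] z 0.3451 yaw 5.7 F_uv [0.4 0. ]
u 0.56 block v -0.0497 0.0454 fence 0.0474 0.0666
u 0.58 block v -0.0489 0.0456 fence 0.0476 0.0673
u 0.6 block v -0.0495 0.0447 fence 0.0457 0.0668
u 0.62 block v -0.0494 0.0449 fence 0.0471 0.0663
u 0.64 block v -0.0486 0.0451 fence 0.0473 0.0668
u 0.66 block v -0.0491 0.0453 fence 0.0475 0.0662
u 0.68 block v -0.0488 0.0455 fence 0.0478 0.0669
v -0.04 block u 0.5582 0.6879
v -0.02 block u 0.5583 0.6879
v 0.0 block u 0.5584 0.6879
v 0.02 block u 0.5583 0.688
v 0.04 block u 0.5583 0.6883Traceback (most recent call last):
  File "<string>", line 3, in <module>
    pose(); c,im,dep=shot('wrist','w11'); P=cloud(c,dep); cv2.imwrite('pics/w11v.png',im[::-1,::-1,::-1]); gap(c,im,P); tape(c,im,P); foot(c,im)
                                                                                                                        ~~~~^^^^^^^^
  File "h.py", line 38, in tape
    q=uv(ray(c,np.c_[u,v],.1),A); q=q[(abs(q[:,0]-.776)<.06)&(abs(q[:,1]-.037)<.03)]
         ~~~^^^^^^^^^^^^^^^^^
  File "h.py", line 12, in ray
    K,d,Rw,t=c; u=cv2.undistortPoints(np.array(px,float).reshape(-1,1,2),K,d).reshape(-1,2)
                  ~~~~~~~~~~~~~~~~~~~^^^^^^^^^^^^^^^^^^^^^^^^^^^^^^^^^^^^^^^^
cv2.error: OpenCV(4.12.0) /io/opencv/modules/calib3d/src/undistort.dispatch.cpp:347: error: (-215:Assertion failed) CV_IS_MAT(_src) && CV_IS_MAT(_dst) && (_src->rows == 1 || _src->cols == 1) && (_dst->rows == 1 || _dst->cols == 1) && _src->cols + _src->rows - 1 == _dst->rows + _dst->cols - 1 && (CV_MAT_TYPE(_src->type) == CV_32FC2 || CV_MAT_TYPE(_src->type) == CV_64FC2) && (CV_MAT_TYPE(_dst->type) == CV_32FC2 || CV_MAT_TYPE(_dst->type) == CV_64FC2) in function 'cvUndistortPointsInternal'
```

View pics/w11v.png

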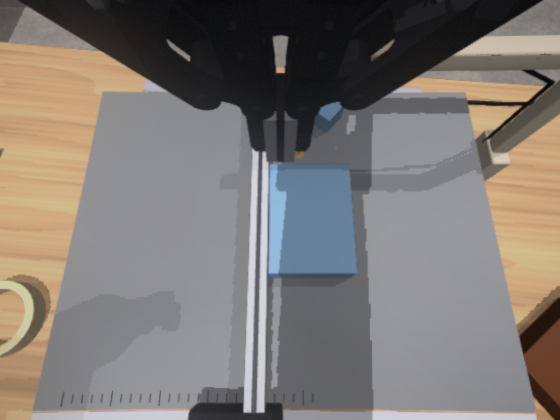

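The view shows the block square beside the fence, spanning about (268–355, 165–275), with a gap of about 1.5 mm to the face. Its front end is about 20 mm from its final place, at roughly 35 mm short of the wire. I'll close the gap from the right first.

>>> jog_arm([
  {"delta_rot": [0,0,0],"linear": [-0.005,-0.041,0],"grip": 0},
  {"delta_rot": [0,0,0],"linear": [-0.005,-0.041,0],"grip": 0},
  {"delta_rot": [0,0,0],"linear": [-0.005,-0.042,0],"grip": 0},
  {"delta_rot": [0,0,0],"linear": [0,0,0.035],"grip": 0},
  {"delta_rot": [0,0,0],"linear": [0,0,0.045],"grip": 0},
  {"delta_rot": [0,0,0],"linear": [0,0,0.045],"grip": 0},
  {"delta_rot": [0,0,0],"linear": [0,0,0.045],"grip": 0},
  {"delta_rot": [0,0,0],"linear": [0,0,0.04],"grip": 0},
  {"delta_rot": [0,0,0],"linear": [0,0,0.015],"grip": 0},
  {"delta_rot": [0,0,0],"linear": [0,0,0],"grip": 0},
])

```text
t: 17.75
tool_pos: [0.6141, -0.0292, 0.119]
tool_rot: [0.155, -3.133, -0.002]
contact_force: [-0.1, 0.4, -0.5]
opening: 0.0001
grip_force: 0.0
```

```bash
python3 -c "
from h import *
pose()"
```

```text
t 17.75 uv [ 0.6082 -0.09  ] z 0.119 yaw 5.67 F_uv [-0.   0.4]
```

>>> jog_arm([
  {"delta_rot": [0,0,0],"linear": [0,0.015,0],"grip": 0},
  {"delta_rot": [0,0,0],"linear": [0,0.008,0],"grip": 0},
  {"delta_rot": [0,0,0],"linear": [0,0.003,0],"grip": 0},
  {"delta_rot": [0,0,0],"linear": [0,0.002,0],"grip": 0},
  {"delta_rot": [0,0,0],"linear": [0,0.0005,0],"grip": 0},
  {"delta_rot": [0,0,0],"linear": [0,0,0],"grip": 0},
])

```text
t: 18.35
tool_pos: [0.614, -0.001, 0.1217]
tool_rot: [-0.156, 3.137, -0.0]
contact_force: [-0.5, -0.4, -0.4]
opening: -0.0
grip_force: 0.0
```

```bash
cat >> h.py <<'E'
def right(c,im,P):
    U=uv(P.reshape(-1,3),A).reshape(P.shape[:2]+(2,)); B=mask(im,(95,60,40),(115,255,255))>0; Z=(P[...,2]>.136)&(P[...,2]<.15)
    print([ (u0.round(2),U[...,1][s].min().round(4),U[...,1][s].max().round(4)) for u0 in np.arange(.56,.6,.01) for s in [(abs(U[...,0]-u0)<.004)&Z&B] if s.sum()>2])
E
python3 -c "
from h import *
pose(); c,im,dep=shot('wrist','w12'); P=cloud(c,dep); gap(c,im,P); pose(); ctrl.get_image('wrist'); pose()"
```

```text
t 18.35 uv [ 0.6109 -0.062 ] z 0.1217 yaw 5.69 F_uv [-0.5 -0.4]
u 0.56 block v -0.0487 0.0466 fence 0.0459 0.0483
u 0.58 block v -0.0488 0.0479 fence 0.0457 0.0522
u 0.6 block v -0.052 0.0473 fence 0.046 0.0571
u 0.62 block v -0.0452 0.0466 fence 0.0458 0.063
u 0.64 block v 0.0024 0.0458 fence 0.0459 0.0672
u 0.66 block v -0.0093 0.0461 fence 0.0458 0.0673
v -0.04 block u 0.5589 0.6219
v -0.02 block u 0.5585 0.6503
v 0.0 block u 0.5585 0.6369
v 0.02 block u 0.5587 0.6507
v 0.04 block u 0.5589 0.6639
t 18.4 uv [ 0.6107 -0.0621] z 0.1214 yaw 5.68 F_uv [-0.  -0.9]
t 18.45 uv [ 0.6107 -0.0621] z 0.1213 yaw 5.67 F_uv [-0.2 -0.1]
```

>>> jog_arm([
  {"delta_rot": [0,0,0],"linear": [0,0.0005,0],"grip": 0},
  {"delta_rot": [0,0,0],"linear": [0,0,0],"grip": 0},
])

```text
t: 18.65
tool_pos: [0.6137, -0.0007, 0.1211]
tool_rot: [0.155, -3.137, 0.0]
contact_force: [-0.1, -0.2, -0.3]
opening: -0.0001
grip_force: 0.1
```

>>> jog_arm([
  {"delta_rot": [0,0,0],"linear": [0,0.0005,0],"grip": 0},
  {"delta_rot": [0,0,0],"linear": [0,0,0],"grip": 0},
])

```text
t: 18.85
tool_pos: [0.6137, -0.0001, 0.1212]
tool_rot: [0.156, -3.138, 0.0]
contact_force: [0.4, 0.4, 0.0]
opening: -0.0001
grip_force: 0.2
```

```bash
python3 -c "
from h import *
pose(); c,im,dep=shot('wrist','w13'); P=cloud(c,dep); right(c,im,P); fence(P,(.64,.66,.68)); pose(); ctrl.get_image('wrist'); pose()"
```

```text
t 18.85 uv [ 0.6106 -0.061 ] z 0.1212 yaw 5.68 F_uv [0.4 0.3]
[(np.float64(0.56), np.float64(-0.0478), np.float64(0.047)), (np.float64(0.57), np.float64(-0.0479), np.float64(0.0474)), (np.float64(0.58), np.float64(-0.0479), np.float64(0.0477)), (np.float64(0.59), np.float64(-0.048), np.float64(0.0477))]
fence u 0.64 v 0.02 0.0673
fence u 0.66 v 0.0304 0.0668
fence u 0.68 v 0.0616 0.0673
t 18.9 uv [ 0.6106 -0.061 ] z 0.1212 yaw 5.68 F_uv [-0.1 -0.4]
t 18.95 uv [ 0.6107 -0.061 ] z 0.1212 yaw 5.68 F_uv [ 0.2 -0.3]
```

>>> jog_arm([
  {"delta_rot": [0,0,0],"linear": [0,0.0005,0],"grip": 0},
  {"delta_rot": [0,0,0],"linear": [0,0,0],"grip": 0},
])

```text
t: 19.15
tool_pos: [0.6137, 0.0001, 0.1213]
tool_rot: [-0.156, 3.138, -0.001]
contact_force: [-1.1, -2.2, -0.9]
opening: 0.0003
grip_force: 1.2
```

```bash
python3 -c "
from h import *
pose(); c,im,dep=shot('wrist','w14'); P=cloud(c,dep); right(c,im,P); fence(P,(.64,.66,.68)); pose(); ctrl.get_image('wrist'); pose()"
```

```text
t 19.15 uv [ 0.6107 -0.0609] z 0.1213 yaw 5.69 F_uv [-1.3 -2. ]
[(np.float64(0.56), np.float64(-0.0478), np.float64(0.0481)), (np.float64(0.57), np.float64(-0.0479), np.float64(0.0475)), (np.float64(0.58), np.float64(-0.0479), np.float64(0.0479)), (np.float64(0.59), np.float64(-0.0479), np.float64(0.0479))]
fence u 0.64 v 0.02 0.0674
fence u 0.66 v 0.0307 0.067
fence u 0.68 v 0.0613 0.0664
t 19.2 uv [ 0.6107 -0.0609] z 0.1213 yaw 5.69 F_uv [ 0.1 -2.2]
t 19.25 uv [ 0.6107 -0.0609] z 0.1213 yaw 5.68 F_uv [ 0.9 -2. ]
```

>>> jog_arm([
  {"delta_rot": [0,0,0],"linear": [0,-0.015,0],"grip": 0},
  {"delta_rot": [0,0,0],"linear": [0,0,-0.04],"grip": 0},
  {"delta_rot": [0,0,0],"linear": [0,0,-0.03],"grip": 0.045},
  {"delta_rot": [0,0,0],"linear": [0.03,0.023,0],"grip": 0.045},
  {"delta_rot": [0,0,0],"linear": [0.03,0.023,0],"grip": 0.045},
  {"delta_rot": [0,0,0],"linear": [0.026,0.024,0],"grip": 0.045},
  {"delta_rot": [0,0,0],"linear": [0,0,0.025],"grip": 0.045},
  {"delta_rot": [0,0,0],"linear": [0,0,0.03],"grip": 0.045},
  {"delta_rot": [0,0,0],"linear": [0,0,0.02],"grip": 0.045},
  {"delta_rot": [0,0,0],"linear": [0,0,0],"grip": 0.045},
])

```text
t: 20.25
tool_pos: [0.5201, 0.0465, 0.1128]
tool_rot: [0.155, -3.131, -0.002]
contact_force: [0.3, -0.3, 0.3]
opening: 0.0452
grip_force: 0.0
```

```bash
python3 -c "
from h import *
pose()"
```

```text
t 20.25 uv [ 0.5221 -0.0054] z 0.1128 yaw 5.67 F_uv [ 0.3 -0.3]
```

>>> jog_arm([
  {"delta_rot": [0,0,0],"linear": [-0.01,0,0],"grip": 0.045},
  {"delta_rot": [0,0,0],"linear": [-0.008,0,0],"grip": 0.045},
  {"delta_rot": [0,0,0],"linear": [-0.006,0,0],"grip": 0.045},
  {"delta_rot": [0,0,0],"linear": [-0.005,0,0],"grip": 0.045},
  {"delta_rot": [0,0,0],"linear": [-0.005,0,0],"grip": 0.045},
  {"delta_rot": [0,0,0],"linear": [-0.004,0,0],"grip": 0.045},
  {"delta_rot": [0,0,0],"linear": [-0.002,0,0],"grip": 0.045},
  {"delta_rot": [0,0,0],"linear": [0,0,0],"grip": 0.045},
])

```text
t: 21.05
tool_pos: [0.5627, 0.0507, 0.1162]
tool_rot: [-0.156, 3.138, 0.0]
contact_force: [-0.9, 0.3, -0.3]
opening: 0.0447
grip_force: 0.0
```

```bash
python3 -c "
from h import *
pose()"
```

```text
t 21.05 uv [ 0.5649 -0.0054] z 0.1162 yaw 5.69 F_uv [-0.9  0.4]
```

>>> jog_arm([
  {"delta_rot": [0,0,0],"linear": [-0.002,0,0],"grip": 0.045},
  {"delta_rot": [0,0,0],"linear": [-0.0015,0,0],"grip": 0.045},
  {"delta_rot": [0,0,0],"linear": [0,0,0],"grip": 0.045},
  {"delta_rot": [0,0,0],"linear": [0.01,0,0],"grip": 0.045},
  {"delta_rot": [0,0,0],"linear": [0.02,0,-0.03],"grip": 0.045},
  {"delta_rot": [0,0,0],"linear": [0,0,-0.045],"grip": 0.045},
  {"delta_rot": [0,0,0],"linear": [0,0,-0.045],"grip": 0.045},
  {"delta_rot": [0,0,0],"linear": [0,0,-0.045],"grip": 0},
  {"delta_rot": [0,0,0],"linear": [0,0,-0.045],"grip": 0},
  {"delta_rot": [0,0,0],"linear": [0,0.01,-0.035],"grip": 0},
])

```text
t: 22.05
tool_pos: [0.5347, 0.0574, 0.3647]
tool_rot: [-0.154, 3.135, -0.001]
contact_force: [-0.2, 0.6, 0.8]
opening: 0.0017
grip_force: 0.0
```

>>> jog_arm([
  {"delta_rot": [0,0,0],"linear": [-0.04,0.01,0],"grip": 0},
  {"delta_rot": [0,0,0],"linear": [-0.04,0.01,0],"grip": 0},
  {"delta_rot": [0,0,0],"linear": [-0.04,0.01,0],"grip": 0},
  {"delta_rot": [0,0,0],"linear": [-0.035,0,0],"grip": 0},
  {"delta_rot": [0,0,0],"linear": [0,0,0],"grip": 0},
  {"delta_rot": [0,0,0],"linear": [0,0,0],"grip": 0},
])

```text
t: 22.65
tool_pos: [0.686, 0.1031, 0.3601]
tool_rot: [0.156, -3.135, 0.0]
contact_force: [-0.3, -0.0, 0.3]
opening: -0.0001
grip_force: 0.0
```

```bash
python3 -c "
from h import *
pose(); c,im,dep=shot('wrist','w15'); P=cloud(c,dep); cv2.imwrite('pics/w15v.png',cv2.resize(im[::-1,::-1,::-1][130:370,200:440],None,fx=2.5,fy=2.5,interpolation=0)); gap(c,im,P); tape(c,im,P); foot(c,im)"
```

```text
t 22.65 uv [0.6928 0.0345] z 0.3601 yaw 5.69 F_uv [-0.3  0. ]
u 0.58 block v -0.0479 0.0458 fence 0.0469 0.0665
u 0.6 block v -0.0484 0.0461 fence 0.0472 0.0671
u 0.62 block v -0.0481 0.0463 fence 0.0473 0.0666
u 0.64 block v -0.0484 0.0455 fence 0.0465 0.0662
u 0.66 block v -0.0486 0.0457 fence 0.0467 0.0669
u 0.68 block v -0.0483 0.0458 fence 0.047 0.0662
u 0.7 block v -0.0479 0.0461 fence 0.0471 0.0668
v -0.04 block u 0.579 0.7076
v -0.02 block u 0.5791 0.7076
v 0.0 block u 0.5791 0.7074
v 0.02 block u 0.5791 0.7077
v 0.04 block u 0.5791 0.7076
tape u 0.745 v 0.028 0.0451 70
tape u 0.755 v 0.028 0.0452 98
tape u 0.765 v 0.0279 0.0453 97
tape u 0.775 v 0.0279 0.0453 97
tape u 0.785 v 0.0278 0.0454 98
tape u 0.795 v 0.0278 0.0455 83
tape u 0.805 v 0.0277 0.0456 97
tape u 0.815 v 0.0263 0.0456 71
foot [nan nan] 0h.py:54: RuntimeWarning: Mean of empty slice.
  v,u=np.where(mask(im,(5,120,60),(19,255,255))>0); q=uv(ray(c,np.c_[u,v],.1),A); q=q[(abs(q-[.7228,.0068])<.012).all(1)]; print('foot',q.mean(0),len(q))
  ret = um.true_divide(
```

View pics/w15v.png

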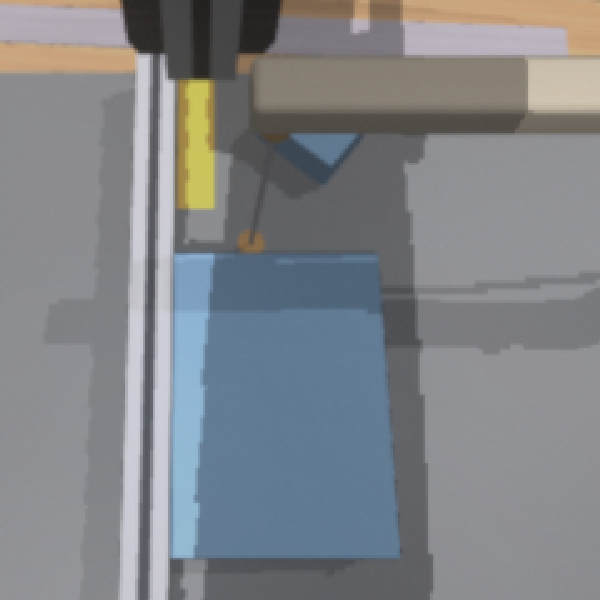

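The rotated crop shows the block flush along the fence at (170–400, 253–557) and the whole tape strip showing at (178–215, 78–208). The wire foot is at (250,241). By measurement the front end is about 15 mm short of the wire, so I'm handing in.

```bash
python3 -c "
from station import ctrl
print(ctrl.finish_job())"
```

```text
the job is handed in; nothing more can be done
None
```

I've handed the job in. By camera measurement, the fence face sits within about 0.5 mm of the tape's left edge with the whole strip showing, and the block lies flat against it with its front end about 15 mm short of the wire. The arm kept clear of the wire and everything else.

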